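Clamp a spare eyepiece in a click-stop lens holder for cleaning

ROBOT

A 6-joint arm with a two-finger parallel gripper is mounted at the origin on the work surface; the furniture and walls round the work are solid. World frame = base frame: x ahead of the robot, y to its left, z up, the work surface at z = 0. Lengths are in m, angles in rad, forces in N, time in s.
With the tool pointing down it reaches from about 0.3 to 0.85 m from the base axis. Payload 4.2 kg.
Tool frame: the origin (TCP) lies midway between the tips of the shut fingers; the grasp point (between the pads) lies 19 mm behind it; z points along the fingers, y is the line along which they close (so a half turn about z gives the same grasp; the last joint's range is limited). The gripper opens to 91 mm and grips with 3 to 60 N. Pads are 32 mm wide; open, the fingers measure 118 mm over their backs; the gripper's body (76 mm by 178 mm) begins 60 mm behind the grasp point.
Start: joints at [-1.122, 0.32, 1.565, -0, 1.257, -0.02], TCP at [0.26, -0.513, 0.214] pointing down, gripper open.
Joint ranges: [-3.11, 3.11], [-0.84, 2.01], [0.21, 2.61], [-1.34, 4.49], [0.05, 2.63], [-2.56, 2.56]. Speed limits (rad/s): [2.57, 2.57, 3.14, 3.14, 3.14, 3.14].

INTERFACE

Orientations are given as a unit quaternion [x, y, z, w].
In Python, from bench import * gives the robot as it stands. The module is installed in compiled form; this text tells all that it offers.
- The arm moves only by the tool play_rows, never from a script. Its argument "motion" is a list of rows, each an object with "travel": the shift along the tool's x, y, z in units of 25 mm (1.0 is 25 mm), a list of three; "turn": the turn about the tool's z in units of 6 degrees (1.0 is 6 degrees); "hand": the opening, from -1 (shut) to 1 (fully open), so that 0 is half open. A call has 1 to 5 rows; each row is the pose to reach, as a shift and turn from the pose commanded when the call began, along the tool's axes at that moment; what a row does not reach only later rows make up. A row lasts 1/8 s, in which the tool goes at most 62.5 mm and 10.7 degrees, less where a joint would pass 70% of its speed; a pose out of reach is approached as far as the arm can. A call with a gripper value outside its range is refused whole. The fingers move at their own pace and stop on an object; "grip_force" is the grip in N (left out, the last holds). Time passes only in rows, so rows that repeat a pose let the fingers close. It gives the time, the measured TCP pose, the force, the opening and the grip force at its end, in the units of the state.
- state(): the state, without advancing time (a new reading comes with each control period).
- capture(name): name is "side" or "top"; returns the picture (400x640x3 uint8, blue, green, red); there is no depth.
- camera_params(name): a dict with "fov_y" (degrees; the focal length in pixels is half the picture's height over the tangent of half this angle, whatever the lens; pixels are square), "cx", "cy" (the principal point, pixels), "dist_coeffs" ([k1, k2, p1, p2, k3] as OpenCV has them; the pictures are not rectified), "R" (3x3) and "t" (3): a world point X has camera coordinates R X + t. Camera axes: x right, y down, z forward; pixel columns grow to the right and rows downward; lengths in m; the calibration is good to about 2 mm. A picture is of the moment at which its call begins. camera_params takes no time and is no camera call.
- close_job(): hands the job in; it is judged then, once.
Trained networks look in the newest picture that a camera, given by its name, has taken for a name from the list of things; names that differ only in an ending like _2 or _b are one class to them, and where a whole thing is asked for, a point or a joint stands for the part that bears it (a point fixed in the world has none). Each returns a list of dicts, best first, with "score" (0 to 1); they miss things now and then, are a little off and sometimes report something else, mostly with a low value. They report only what shows in the picture. A call takes as long as a camera call. They do not tell look-alikes from the thing itself.
- search_frame(camera, label): "point" ([x, y, z] in m, in the coordinates of the camera as it stood for that picture, good to about 4 mm: the middle of the surface that is visible of it).
- regions_of(camera, label): "mask" (400x640 bool, what is visible of it).
- pinpoint(camera, label): "point" ([x, y, z] in m, in the coordinates of the camera as it stood for that picture, good to about 4 mm: a listed point, or the origin of a listed thing).
The state is a dict: "time": time; "qpos": joint angles; "joint_velocities": joint speeds; "joint_torque": joint torques, N m; "ee_pos": TCP position; "orientation": TCP orientation; "force": force on the tool from outside, world axes, zero at the start; "moment": the same for the moment, N m; "finger_gap": finger opening in m; "finger_force": force on a finger pad.
Only numpy, scipy, OpenCV 4.12 (cv2) and the standard library are available. Lean on these libraries where they do the work, as an engineer would, in place of code of your own. Each camera call takes 0.05 s, during which the arm holds its last target. There are 200 camera calls.

TASK

Get the spare eyepiece ready for cleaning: stand it upright on the base plate of the lens holder, between the fixed V jaw and the sprung pad, and let go of it. Then turn the holder's knob clockwise, feeling its clicks, until you have made the click in which the pad first nips the eyepiece against the V jaw, and give it two more clicks, no more, so that it is held firmly but not squeezed hard; let go of the knob and leave the things standing round it where they are.

Things in the scene. Friction and masses are not known exactly. Their poses are not given: they have to be found in the camera images.
- eyepiece: the spare eyepiece: black, round, 52 mm tall, 0.09 kg, loose, upright on its narrow end in a row with two straight-sided black cans, in any order. From below: foot 32 mm in diameter (height 0-18), barrel 39 (18-38), eye end 41 (38-52 mm; grasp it there). Origin: centre of its underside, z up.
- lens_holder: lens-cleaning holder, a bench fixture 224 x 70 mm, fixed; plate top 10 mm above the bench. Its x runs lengthwise from the knob to the V jaw (the way the pad closes), y across, z up. Along x: knob axis at -79 mm, seat at +40 mm, then the V jaw. V jaw and pad stand 28 to 48 mm above the bench. Origin: underside, on the centre line.
- seat (a point): point on the plate, 10 mm above the bench, under the axis the eyepiece has when its barrel lies home in the fixed V jaw (two smooth black plastic faces, 150 degrees apart, at +x). Axes as the holder's. The jaws end within 24 mm of the centre line, so the fingers go down at +y and -y. The eyepiece may be set down up to 3 mm short (-x): the pad slides it home.
- knob_grip (a point): point on the knob's axis, 50 mm above the bench; fixed to the holder, does not turn with the knob; axes as the holder's. Knob: black fluted cylinder, 40 mm in diameter, 35 to 63 mm above the bench, axis vertical, 25 mm free all round. It turns clockwise from above to close the pad, 2 mm a click (5.7 mm a rad), so 1 N on the pad is 0.0057 N m at the knob.
- detent (a point): the spring roller of the star wheel below the knob, 28 mm above the bench. 18 clicks a turn (20 degrees each), equal both ways: torque is highest, roughly 0.1 N m, on leaving a detent, nil half way, then pulls on into the next, where the knob stays when let go (also at the start). Averaged over a whole click only the pad's load and about 0.005 N m of friction remain.
- v_jaw: the fixed V jaw; origin and axes as the holder's. Facing it, on the knob side, the sprung pad (smooth black face 28 x 17 mm) stands 4.5 to 17 mm short of an eyepiece lying in the V jaw: 3 to 9 clicks. Once it nips, its springs yield: 2.5 N at first, then 1 N a mm (2 N a click), solid after 9 mm. Two clicks after the one in which it first nips: pad about 8 N, of which 5 to 7.5 N reach the V jaw.
- objective_can_1: a bystander: closed black objective can, straight-sided, 40 mm in diameter, 60 mm tall, loose, in the row with the eyepiece. Origin: centre of its underside.
- objective_can_2: a bystander like the first can.
- tissue_packet: a bystander: flat packet of lens tissue, 72 by 110 by 13 mm, loose. Origin: centre of its underside.
- dropper: a bystander: small brown dropper bottle, 28 mm in diameter, 70 mm tall, loose. Origin: centre of its underside.
Things that resemble listed ones, but are neither listed nor needed, are in the scene too. Leave any turquoise look-alike of the eyepiece alone.

How it is judged:
On the way, in this order (a step that is already met when the one before it is completed fails the run):
1. the eyepiece stands upright on the holder's plate between V jaw and pad, let go and not yet nipped (angle between eyepiece's own z axis and vertical below 0.06 rad and z of eyepiece in the frame of seat between -0.003 and 0.003 m and horizontal distance between eyepiece and seat below 0.012 m and contact force between the fingers and eyepiece below 0.1 N and contact force between v_jaw and eyepiece below 1.2 N), for 0.2 s.
2. the eyepiece is nipped: it bears on the V jaw (contact force between v_jaw and eyepiece above 2 N), for 0.1 s.
At the end, for the whole second after the job is handed in: the eyepiece stands upright (within 0.06 rad) on the holder's plate (within 3 mm in height), home in the V jaw (axis within 4 mm of the seat), at rest, and clamped against the V jaw with 4.6 to 8.2 N (angle between eyepiece's own z axis and vertical below 0.06 rad and z of eyepiece in the frame of seat between -0.003 and 0.003 m and horizontal distance between eyepiece and seat below 0.004 m and contact force between v_jaw and eyepiece between 4.6 and 8.2 N and linear speed of eyepiece below 0.01 m/s); the robot touches nothing.
It fails at once if the eyepiece is squeezed against the V jaw with more than 11 N (contact force between v_jaw and eyepiece above 11 N).
It fails at once if the first can is pushed more than 20 mm from its place (distance of objective_can_1 from where it was at the start of the episode above 0.02 m).
It fails at once if the second can is pushed more than 20 mm from its place (distance of objective_can_2 from where it was at the start of the episode above 0.02 m).
It fails at once if the tissue packet is pushed more than 20 mm from its place (distance of tissue_packet from where it was at the start of the episode above 0.02 m).
It fails at once if the dropper bottle is pushed more than 20 mm from its place (distance of dropper from where it was at the start of the episode above 0.02 m).
It also fails if it takes over 67 s, if anything falls off the work surface, if the arm or the gripper's body presses on something with over 40 N, if the wrist force passes 120 N, or if a joint passes its speed limit or range.

## Working session

There is one attempt and no reset: what is moved stays moved. The work goes in short steps, Python scripts to look and compute and a tool call to move; the robot and the scene stay as the last step left them, time stands still between calls to the robot, and variables do not carry over. Pictures are saved under pics/ and viewed, at most 10 in all, crops included, and the job is handed in when it is done.

Besides the shell and the picture viewer there is one more tool, called after "Call:" in YAML: its name, and indented under it one key for each argument. play_rows: Moves the arm, as the interface text tells. Its arguments: {"type":"object","properties":{"motion":{"type":"array","items":{"type":"object","properties":{"travel":{"type":"array","items":{"type":"number"}},"turn":{"type":"number"},"hand":{"type":"number"}}}},"grip_force":{"type":"number"}},"required":["motion"]}

```bash
mkdir -p pics; cat > h.py <<'E'
from bench import *
import numpy as np, cv2
def w(cam,p):
    c=camera_params(cam); R=np.array(c["R"]);t=np.array(c["t"]); return R.T@(np.array(p)-t)
def proj(cam,X):
    c=camera_params(cam); f=200/np.tan(np.radians(c["fov_y"])/2)
    K=np.array([[f,0,c["cx"]],[0,f,c["cy"]],[0,0,1.]])
    r,_=cv2.Rodrigues(np.array(c["R"])); return cv2.projectPoints(np.array(X,float).reshape(-1,1,3),r,np.array(c["t"],float),K,np.array(c["dist_coeffs"],float))[0].reshape(-1,2)
def unproj(cam,uv,z):
    c=camera_params(cam); f=200/np.tan(np.radians(c["fov_y"])/2)
    K=np.array([[f,0,c["cx"]],[0,f,c["cy"]],[0,0,1.]])
    n=cv2.undistortPoints(np.array(uv,float).reshape(-1,1,2),K,np.array(c["dist_coeffs"],float)).reshape(-1,2)
    R=np.array(c["R"]);C=-R.T@np.array(c["t"]); d=np.c_[n,np.ones(len(n))]@R
    return C+d*((z-C[2])/d[:,2])[:,None]
E
python3 - <<'E'
from h import *
np.set_printoptions(precision=4,suppress=True)
for c in("top","side"):
    im=capture(c); cv2.imwrite(f"pics/{c}0.png",im)
    P=camera_params(c); print(c,-np.array(P["R"]).T@np.array(P["t"]))
    for l in("eyepiece","objective_can_1","lens_holder","seat","knob_grip","detent","tissue_packet","dropper"):
        for d in pinpoint(c,l)[:4]: 
            X=w(c,d["point"]); print(c,l,round(d["score"],2),X,proj(c,X)[0])
s=state();print(s["time"],s["orientation"],s["force"],s["finger_gap"])
E
```

```text
top [ 0.3605 -0.2249  0.9066]
top eyepiece 0.57 [ 0.4149 -0.1677 -0.0038] [284.242  247.1054]
top eyepiece 0.54 [ 0.608  -0.2247 -0.    ] [310.7881 155.376 ]
top eyepiece 0.38 [ 0.4753 -0.263   0.0106] [330.2299 216.5416]
top objective_can_1 0.7 [ 0.5819 -0.15    0.0006] [275.5414 167.7052]
top objective_can_1 0.55 [ 0.6083 -0.3141  0.0013] [352.8645 154.654 ]
top lens_holder 0.82 [ 0.43   -0.269   0.0059] [333.4856 238.7293]
top seat 0.69 [ 0.4744 -0.2635  0.0071] [330.4289 217.1631]
top knob_grip 0.75 [ 0.3514 -0.2655  0.0551] [333.6814 277.8952]
top detent 0.62 [ 0.3228 -0.2731  0.03  ] [337.2283 292.4123]
top tissue_packet 0.73 [ 0.6913 -0.2905 -0.001 ] [340.7286 117.9698]
top dropper 0.73 [ 0.6038 -0.3135  0.0019] [352.6332 156.6127]
top dropper 0.59 [ 0.4825 -0.1681  0.006 ] [284.0196 213.9346]
side [ 0.9264 -1.0161  0.5742]
side eyepiece 0.78 [ 0.6109 -0.2271 -0.0024] [377.8564 247.1147]
side eyepiece 0.66 [ 0.4083 -0.1642  0.0027] [306.8378 204.7304]
side eyepiece 0.2 [ 0.3244 -0.272   0.0285] [246.5138 205.4161]
side objective_can_1 0.67 [ 0.5896 -0.1538  0.0004] [383.2733 226.0498]
side objective_can_1 0.55 [ 0.6045 -0.3067  0.0042] [357.1408 263.962 ]
side lens_holder 0.7 [ 0.4329 -0.2571 -0.0009] [293.6579 228.3364]
side seat 0.67 [ 0.4709 -0.2541  0.0111] [310.1429 227.8794]
side knob_grip 0.57 [ 0.3548 -0.2641  0.0485] [259.9762 199.2996]
side knob_grip 0.44 [ 0.6058 -0.2255 -0.0036] [375.8155 246.4513]
side knob_grip 0.15 [ 0.701  -0.2881 -0.0007] [408.8358 276.9708]
side detent 0.65 [ 0.3216 -0.2679  0.0293] [246.6199 203.9016]
side detent 0.41 [ 0.4708 -0.2576  0.012 ] [309.1991 228.2965]
side tissue_packet 0.7 [ 0.6994 -0.2906  0.0015] [407.6245 276.4584]
side dropper 0.69 [ 0.4842 -0.1626 -0.0018] [337.1123 215.322 ]
side dropper 0.68 [ 0.4337 -0.2598  0.0002] [293.2682 228.5997]
0.9 [0.9727 0.2322 0.     0.0001] [ 0.3326 -0.6283 -0.8986] 0.09096141598099773
```

View pics/top0.png

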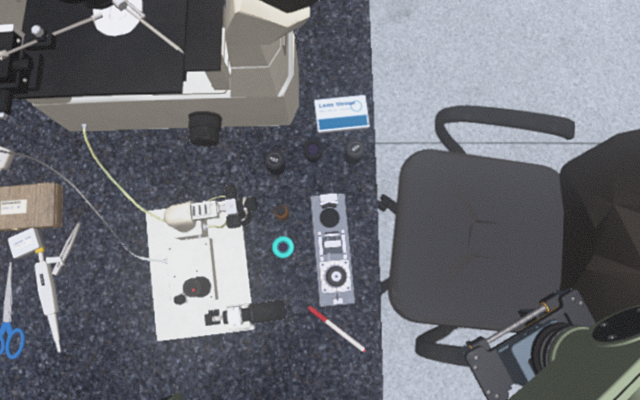

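View pics/side0.png

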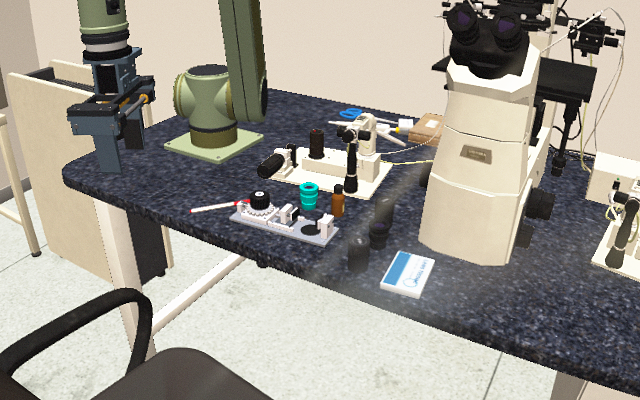

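The top view shows the row: eyepiece at about (312,148), between the cans at (275,160) and (354,148). The holder runs from the knob at (336,276) to the seat at (329,217). The turquoise look-alike is at (283,247) and the tissue packet at (342,113). The side view agrees, with the eyepiece at (378,235) between the two cans.

```bash
python3 - <<'E'
from h import *
np.set_printoptions(precision=4,suppress=True)
t=capture("top"); 
m=regions_of("top","lens_holder")[0]["mask"].astype(np.uint8)
cn=max(cv2.findContours(m,0,2)[0],key=cv2.contourArea); pts=unproj("top",cn.reshape(-1,2),0.010)
r=cv2.minAreaRect(pts[:,:2].astype(np.float32)*1000); print("rect mm",r)
for l in("eyepiece","objective_can_1","knob_grip","dropper"):
    for d in regions_of("top",l)[:3]:
        mm=d["mask"].astype(np.uint8); ys,xs=np.nonzero(mm); print(l,round(d["score"],2),len(xs),xs.min(),xs.max(),ys.min(),ys.max(),xs.mean(),ys.mean())
s=capture("side")
for d in regions_of("side","eyepiece")[:3]:
        mm=d["mask"].astype(np.uint8); ys,xs=np.nonzero(mm); print("side eye",round(d["score"],2),len(xs),xs.min(),xs.max(),ys.min(),ys.max())
a=cv2.resize(t[135:311,262:376],None,fx=3.4,fy=3.4,interpolation=2); b=cv2.resize(s[180:290,225:423],None,fx=2.05,fy=2.05,interpolation=2)
o=np.zeros((600,800,3),np.uint8); o[:a.shape[0],:a.shape[1]]=a[:600]; o[:b.shape[0],390:390+b.shape[1]]=b[:,:410]
o=cv2.convertScaleAbs(o,alpha=1.5,beta=20); cv2.imwrite("pics/z1.png",o); print(state()["time"])
E
```

```text
rect mm ((411.7188415527344, -266.7419128417969), (226.3514862060547, 72.29515838623047), 4.093618869781494)
eyepiece 0.91 389 303 323 139 162 313.04370179948586 150.14910025706942
eyepiece 0.91 357 273 293 237 257 283.0140056022409 247.12605042016807
objective_can_1 0.81 408 265 285 150 174 275.13235294117646 161.97794117647058
objective_can_1 0.57 485 343 365 138 165 354.039175257732 151.2659793814433
knob_grip 0.81 3689 312 354 194 305 332.40769856329626 249.79506641366223
dropper 0.44 148 275 287 206 219 281.11486486486484 212.44594594594594
side eye 0.93 442 300 318 182 210
side eye 0.89 560 369 389 219 250
1.3
```

View pics/z1.png

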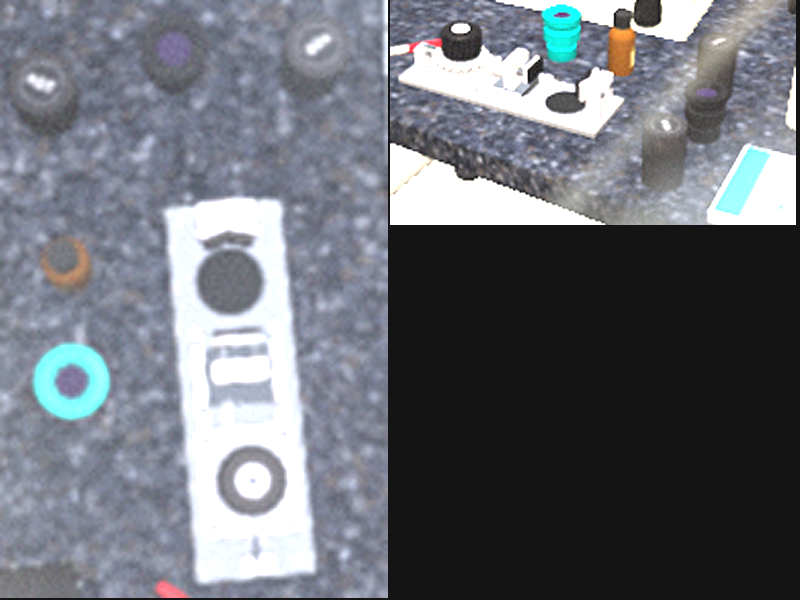

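The enlarged view shows the knob top at about (336,276.5), the black seat disc at (329.4,217.4), and the V jaw just above it at v≈205. The pad is at v≈233. The eyepiece top (purple lens) is at (313,149).

```bash
python3 - <<'E'
from h import *
np.set_printoptions(precision=4,suppress=True)
k=unproj("top",[[336.1,276.5]],.063)[0]; s=unproj("top",[[329.4,217.4]],.010)[0]
print("knob",k,"disc",s,np.hypot(*(s-k)[:2]),np.degrees(np.arctan2(*(s-k)[:2][::-1])))
print("eye top", unproj("top",[[313,149.2]],.052), unproj("top",[[313,150.15]],.03), unproj("side",[[379,223.5]],.052))
print("cans",unproj("top",[[275.1,162],[354,151.2]],.03))
# eyepiece outlines: project model top circle
for X in ([.609,-.227],[.612,-.227]):
    a=np.linspace(0,6.28,60); P=np.vstack([np.c_[X[0]+r*np.cos(a),X[1]+r*np.sin(a),0*a+z] for r,z in((.0205,.052),(.0205,.038),(.016,0),(.0195,.018))])
    for c in("top","side"):
        q=proj(c,P); print(X,c,q.min(0),q.max(0))
P=np.vstack([np.c_[.353+.02*np.cos(a),-.2665+.02*np.sin(a),0*a+z] for z in(.035,.063)])
for c in("top","side"):
    q=proj(c,P); print("knob",c,q.min(0),q.max(0), proj(c,[.471,-.2585,.01]))
s=state(); q=s["orientation"]
from scipy.spatial.transform import Rotation as R
print(R.from_quat(q).as_matrix(),s["ee_pos"])
E
```

```text
knob [ 0.354  -0.2697  0.063 ] disc [ 0.4736 -0.2613  0.01  ] 0.11991318979813165 4.03625929650871
eye top [[ 0.6065 -0.2293  0.052 ]] [[ 0.6109 -0.2294  0.03  ]] [[ 0.609  -0.2271  0.052 ]]
cans [[ 0.5867 -0.1515  0.03  ]
 [ 0.6077 -0.3139  0.03  ]]
[0.609, -0.227] top [301.6229 138.2323] [322.0346 162.2077]
[0.609, -0.227] side [367.8156 217.9525] [389.6434 250.4384]
[0.612, -0.227] top [301.6111 136.8057] [322.0099 160.8329]
[0.612, -0.227] side [369.1975 218.3663] [391.073  250.8902]
knob top [323.4782 266.4128] [344.9543 287.7353] [[328.0603 218.6729]]
knob side [248.5844 188.8661] [268.4418 210.0122] [[309.0569 229.3717]]
[[ 0.8921  0.4518  0.0001]
 [ 0.4518 -0.8921 -0.0001]
 [ 0.      0.0001 -1.    ]] [ 0.2598 -0.513   0.214 ]
```

```bash
cat >> h.py <<'E'
from scipy.spatial.transform import Rotation as Ro
def go(x,y,z,yaw=4.0):
    s=state(); M=Ro.from_quat(s["orientation"]).as_matrix(); d=M.T@(np.array([x,y,z])-s["ee_pos"])/.025
    cy=np.degrees(np.arctan2(M[1,0],M[0,0])); t=-((yaw-cy+180)%360-180)/6
    print("travel",d.round(3),"turn",round(t,3),"yaw",round(cy,2),"tilt",M[2,2].round(5),"ee",np.round(s["ee_pos"],4),"F",np.round(s["force"],2),"M",np.round(s["moment"],3),"gap",round(s["finger_gap"],4),"ff",np.round(s["finger_force"],2),"t",round(s["time"],2))
E
python3 -c "
from h import *
go(.609,-.2285,.12)"
```

```text
travel [17.602 -3.842  3.76 ] turn 3.81 yaw 26.86 tilt -1.0 ee [ 0.2598 -0.513   0.214 ] F [ 0.88 -0.64 -0.22] M [ 0.028 -0.042  0.005] gap 0.0912 ff 0.0 t 1.3
```

Call:
play_rows:
  motion:
    - {"travel": [2.2,-0.5,0],"turn": 1,"hand": 0.4}
    - {"travel": [4.6,-1,0],"turn": 2,"hand": 0.4}
    - {"travel": [7,-1.5,0],"turn": 3,"hand": 0.4}
    - {"travel": [9.4,-2.1,0],"turn": 3.8,"hand": 0.4}
    - {"travel": [11.5,-2.5,0],"turn": 3.8,"hand": 0.4}

```text
time: 1.92
ee_pos: [0.4896, -0.3257, 0.2142]
orientation: [0.999, 0.036, 0.0, 0.0]
force: [0.1, 0.0, 0.3]
finger_gap: 0.0641
finger_force: 0.0
```

```bash
python3 -c "
from h import *
go(.609,-.2285,.12)"
```

```text
travel [ 5.04  -3.538  3.767] turn 0.013 yaw 4.08 tilt -1.0 ee [ 0.4896 -0.3257  0.2142] F [0.12 0.02 0.26] M [-0.012  0.046 -0.004] gap 0.0641 ff 0.0 t 1.93
```

Call:
play_rows:
  motion:
    - {"travel": [2.0,-1.4,0],"turn": 0,"hand": 0.4}
    - {"travel": [4.0,-2.8,0.8],"turn": 0,"hand": 0.4}
    - {"travel": [5.04,-3.54,2.5],"turn": 0,"hand": 0.4}
    - {"travel": [5.04,-3.54,3.8],"turn": 0,"hand": 0.4}
    - {"travel": [5.04,-3.54,3.8],"turn": 0,"hand": 0.4}

```text
time: 2.55
ee_pos: [0.6058, -0.229, 0.116]
orientation: [0.999, 0.036, -0.003, -0.001]
force: [0.7, 0.6, 1.3]
finger_gap: 0.0637
finger_force: 0.0
```

```bash
python3 -c "
from h import *
s=capture('side'); t=capture('top')
a=cv2.resize(s[120:280,300:460],None,fx=2.5,fy=2.5); b=cv2.resize(t[100:260,240:400],None,fx=2.5,fy=2.5)
cv2.imwrite('pics/a.png',cv2.convertScaleAbs(np.hstack([a,b]),alpha=1.5,beta=20))
go(.609,-.2285,.039)"
```

```text
travel [ 0.045 -0.084  3.237] turn 0.006 yaw 4.04 tilt -1.0 ee [ 0.6079 -0.2306  0.1199] F [-0.18  0.04  0.17] M [-0.004  0.039 -0.004] gap 0.0636 ff 0.0 t 2.65
```

View pics/a.png

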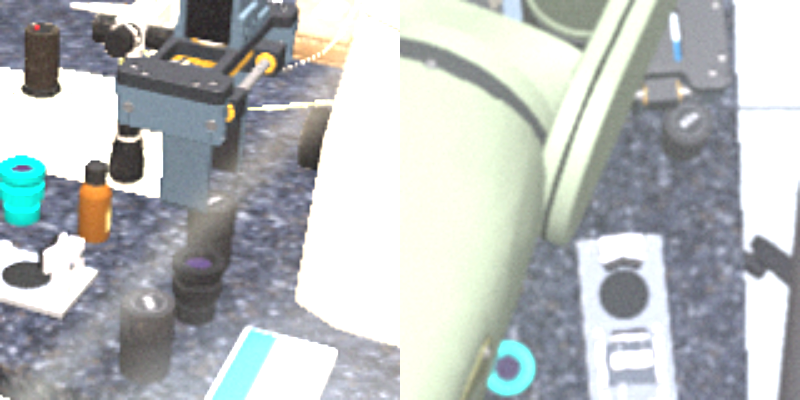

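Side view: the open gripper is centred above the eyepiece (lens at crop (202,264)), with the microscope clear to the right. I'll descend now.

Call:
play_rows:
  motion:
    - {"travel": [0.04,-0.06,1.2],"turn": 0,"hand": 0.4}
    - {"travel": [0.04,-0.06,2.4],"turn": 0,"hand": 0.4}
    - {"travel": [0.04,-0.06,3.24],"turn": 0,"hand": 0.4}
    - {"travel": [0.04,-0.06,3.24],"turn": 0,"hand": 0.4}
    - {"travel": [0.04,-0.06,3.24],"turn": 0,"hand": 0.4}

```text
time: 3.28
ee_pos: [0.6097, -0.2295, 0.0403]
orientation: [0.999, 0.035, 0.002, 0.001]
force: [-0.3, -0.6, 1.4]
finger_gap: 0.064
finger_force: 0.0
```

Call:
play_rows:
  grip_force: 10
  motion:
    - {"travel": [0,0,0],"turn": 0,"hand": -0.2}
    - {"travel": [0,0,0],"turn": 0,"hand": -0.3}
    - {"travel": [0,0,0],"turn": 0,"hand": -0.4}
    - {"travel": [0,0,0],"turn": 0,"hand": -0.4}
    - {"travel": [0,0,0],"turn": 0,"hand": -0.4}

```text
time: 3.9
ee_pos: [0.6087, -0.2286, 0.0385]
orientation: [0.999, 0.035, 0.0, 0.0]
force: [-0.8, 0.8, 3.1]
finger_gap: 0.0395
finger_force: 10.0
```

```bash
python3 -c "
from h import *
go(.609,-.2285,.12)"
```

```text
travel [ 1.500e-02 -2.000e-03 -3.261e+00] turn 0.01 yaw 4.06 tilt -1.0 ee [ 0.6087 -0.2286  0.0385] F [-0.79  0.77  3.11] M [0.09  0.059 0.002] gap 0.0395 ff 10.0 t 3.9
```

Call:
play_rows:
  motion:
    - {"travel": [0,0,-0.4],"turn": 0,"hand": -0.4}
    - {"travel": [0,0,-1.2],"turn": 0,"hand": -0.4}
    - {"travel": [0,0,-2.5],"turn": 0,"hand": -0.4}
    - {"travel": [0,0,-3.4],"turn": 0,"hand": -0.4}
    - {"travel": [0,0,-3.4],"turn": 0,"hand": -0.4}

```text
time: 4.53
ee_pos: [0.6094, -0.229, 0.1249]
orientation: [0.999, 0.035, 0.002, 0.001]
force: [0.3, -0.5, -1.2]
finger_gap: 0.0395
finger_force: 10.0
```

```bash
python3 -c "
from h import *
s=capture('side')
a=cv2.resize(s[160:280,320:440],None,fx=4,fy=4)
cv2.imwrite('pics/b.png',cv2.convertScaleAbs(a,alpha=1.7,beta=20))
go(.469,-.260,.12)"
```

```text
travel [-5.651  0.856  0.127] turn 0.01 yaw 4.06 tilt -1.0 ee [ 0.6084 -0.2287  0.1233] F [ 0.08 -0.32 -1.43] M [ 0.04   0.065 -0.023] gap 0.0396 ff 10.0 t 4.58
```

View pics/b.png

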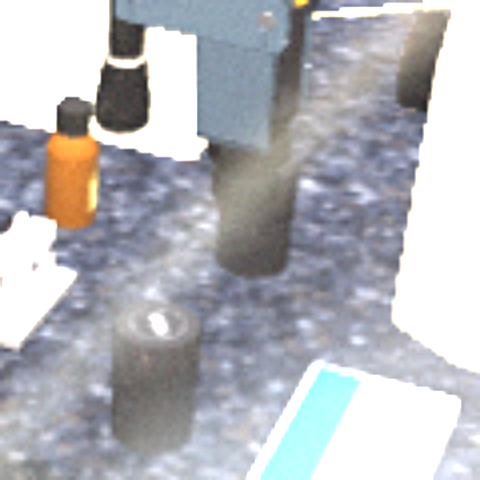

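Call:
play_rows:
  motion:
    - {"travel": [-1.2,0.15,0],"turn": 0,"hand": -0.4}
    - {"travel": [-2.8,0.4,0],"turn": 0,"hand": -0.4}
    - {"travel": [-4.4,0.65,0],"turn": 0,"hand": -0.4}
    - {"travel": [-5.3,0.8,0.3],"turn": 0,"hand": -0.4}
    - {"travel": [-5.61,0.83,0.93],"turn": 0,"hand": -0.4}

```text
time: 5.2
ee_pos: [0.4679, -0.2591, 0.0986]
orientation: [0.999, 0.035, -0.001, -0.0]
force: [-0.1, -0.2, -1.3]
finger_gap: 0.0396
finger_force: 10.0
```

Call:
play_rows:
  motion:
    - {"travel": [0,0,0],"turn": 0,"hand": -0.4}
    - {"travel": [0,0,0],"turn": 0,"hand": -0.4}

```text
time: 5.45
ee_pos: [0.4703, -0.2591, 0.0994]
orientation: [0.999, 0.036, -0.0, -0.0]
force: [-0.3, -0.9, 0.3]
finger_gap: 0.0394
finger_force: 10.0
```

```bash
python3 -c "
from h import *
s=capture('side');t=capture('top')
a=cv2.resize(s[150:260,240:350],None,fx=3.6,fy=3.6); b=cv2.resize(t[170:280,280:390],None,fx=3.6,fy=3.6)
cv2.imwrite('pics/c.png',cv2.convertScaleAbs(np.hstack([a,b]),alpha=1.6,beta=20))
go(.470,-.2592,.10)
for l in('seat','eyepiece','knob_grip'):
  for c in('side','top'):
    for d in pinpoint(c,l)[:3]: print(l,c,round(d['score'],2),w(c,d['point']).round(4))
e=state()['ee_pos']; print(proj('side',[[e[0],e[1],.0615]]),proj('top',[[e[0],e[1],.0615]]))
"
```

```text
travel [-0.028 -0.004 -0.004] turn 0.014 yaw 4.09 tilt -1.0 ee [ 0.4707 -0.2592  0.0999] F [-0.38 -0.55 -1.4 ] M [ 0.089  0.038 -0.024] gap 0.0395 ff 10.0 t 5.55
seat side 0.92 [ 0.4706 -0.2564  0.0137]
seat side 0.58 [ 0.6043 -0.3089  0.0028]
seat top 0.71 [ 0.4728 -0.2626  0.0076]
eyepiece side 0.78 [ 0.4706 -0.2562  0.057 ]
knob_grip side 0.72 [ 0.3568 -0.2666  0.049 ]
[[308.60528735 207.42804228]] [[329.34320159 215.84793702]]
```

View pics/c.png

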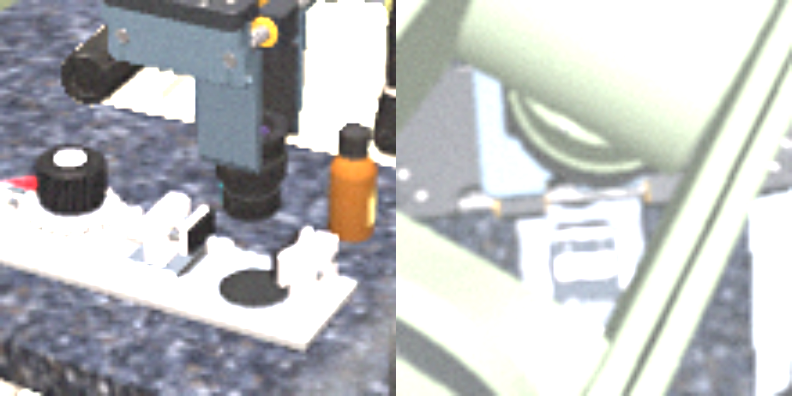

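Side view: the eyepiece hangs upright above the black seat disc. Its foot is at crop (252,205) and the disc centre at (256,287), clear of the pad and V jaw.

```bash
python3 -c "
from h import *
print(unproj('side',[[240+255.5/3.6,150+287/3.6]],.010), unproj('side',[[240+252.5/3.6,150+205.5/3.6]],.0615))
e=(.4707,-.2592);a=np.linspace(0,6.28,60)
q=proj('side',np.c_[e[0]+.016*np.cos(a),e[1]+.016*np.sin(a),0*a+.0615]);print((q.min(0)-[240,150])*3.6,(q.max(0)-[240,150])*3.6)
for r in(.016,.02):
  q=proj('side',np.c_[.473+r*np.cos(a),-.2592+r*np.sin(a),0*a+.01]);print((q.min(0)-[240,150])*3.6,(q.max(0)-[240,150])*3.6)
"
```

```text
[[ 0.47499346 -0.25760831  0.01      ]] [[ 0.47200188 -0.2564019   0.0615    ]]
[218.69370292 192.62574189] [276.97578841 221.86388015]
[222.55747324 272.1762013 ] [279.4457611  302.82312535]
[215.43883514 268.45449192] [286.55360802 306.76658045]
```

Call:
play_rows:
  motion:
    - {"travel": [0.01,0.06,0.5],"turn": 0,"hand": -0.4}
    - {"travel": [0.01,0.06,1.1],"turn": 0,"hand": -0.4}
    - {"travel": [0.01,0.06,1.6],"turn": 0,"hand": -0.4}
    - {"travel": [0.01,0.06,1.85],"turn": 0,"hand": -0.4}
    - {"travel": [0.01,0.06,1.95],"turn": 0,"hand": -0.4}

```text
time: 6.48
ee_pos: [0.4701, -0.2606, 0.0503]
orientation: [0.999, 0.035, -0.0, -0.0]
force: [-0.6, -0.3, -0.6]
finger_gap: 0.0396
finger_force: 10.0
```

Call:
play_rows:
  motion:
    - {"travel": [0,0,0],"turn": 0,"hand": -0.4}
    - {"travel": [0,0,0],"turn": 0,"hand": -0.4}

```text
time: 6.72
ee_pos: [0.4706, -0.2609, 0.0514]
orientation: [0.999, 0.035, 0.0, 0.0]
force: [-0.8, 0.1, -1.0]
finger_gap: 0.0401
finger_force: 10.0
```

```bash
python3 -c "
from h import *
s=capture('side')
go(.4712,-.2607,.0487)
"
```

```text
travel [ 0.025 -0.003  0.108] turn 0.01 yaw 4.06 tilt -1.0 ee [ 0.4706 -0.2608  0.0514] F [-0.46  0.58 -0.69] M [ 0.076 -0.028 -0.015] gap 0.0398 ff 10.0 t 6.78
```

Call:
play_rows:
  motion:
    - {"travel": [0.04,0,0.05],"turn": 0,"hand": -0.4}
    - {"travel": [0.04,0,0.1],"turn": 0,"hand": -0.4}
    - {"travel": [0.04,0,0.11],"turn": 0,"hand": -0.4}
    - {"travel": [0.04,0,0.11],"turn": 0,"hand": -0.4}
    - {"travel": [0.04,0,0.11],"turn": 0,"hand": -0.4}

```text
time: 7.4
ee_pos: [0.4714, -0.2607, 0.0485]
orientation: [0.999, 0.035, 0.0, 0.0]
force: [0.2, 1.3, 2.1]
finger_gap: 0.0396
finger_force: 10.0
```

```bash
python3 -c "
from h import *
s=capture('side')
go(.4712,-.2607,.0487)
"
```

```text
travel [-0.011  0.    -0.009] turn 0.01 yaw 4.06 tilt -1.0 ee [ 0.4715 -0.2607  0.0485] F [-0.64  1.05  2.35] M [ 0.107  0.036 -0.014] gap 0.0395 ff 10.0 t 7.45
```

Call:
play_rows:
  motion:
    - {"travel": [0,0,0],"turn": 0,"hand": -0.1}
    - {"travel": [0,0,0],"turn": 0,"hand": 0.1}
    - {"travel": [0,0,0],"turn": 0,"hand": 0.3}
    - {"travel": [0,0,0],"turn": 0,"hand": 0.3}
    - {"travel": [0,0,0],"turn": 0,"hand": 0.3}

```text
time: 8.07
ee_pos: [0.4713, -0.2606, 0.0482]
orientation: [0.999, 0.035, 0.0, 0.0]
force: [-0.1, 0.9, 0.3]
finger_gap: 0.0594
finger_force: 0.0
```

Call:
play_rows:
  motion:
    - {"travel": [0,0,-0.5],"turn": 0,"hand": 0.3}
    - {"travel": [0,0,-1.5],"turn": 0,"hand": 0.3}
    - {"travel": [-1.5,0,-2.5],"turn": -1.7,"hand": 0.4}
    - {"travel": [-3.5,0,-2.5],"turn": -3.4,"hand": 0.5}
    - {"travel": [-4.7,0,-2.5],"turn": -5.1,"hand": 0.5}

```text
time: 8.7
ee_pos: [0.3524, -0.2688, 0.1118]
orientation: [0.954, 0.301, 0.0, 0.001]
force: [0.6, 0.2, -0.2]
finger_gap: 0.0686
finger_force: 0.0
```

```bash
python3 -c "
from h import *
s=capture('side');t=capture('top')
a=cv2.resize(s[150:260,240:350],None,fx=3.6,fy=3.6); b=cv2.resize(t[170:280,280:390],None,fx=3.6,fy=3.6)
cv2.imwrite('pics/d.png',cv2.convertScaleAbs(np.hstack([a,b]),alpha=1.6,beta=20))
for l in('seat','eyepiece','knob_grip'):
  for c in('side','top'):
    for d in pinpoint(c,l)[:3]: print(l,c,round(d['score'],2),w(c,d['point']).round(4))
go(.3545,-.269,.12,184); print(state()['qpos'])
"
```

```text
seat side 0.63 [ 0.4708 -0.2553  0.0119]
seat top 0.85 [ 0.4732 -0.2631  0.0094]
seat top 0.68 [ 0.5818 -0.1524 -0.0012]
eyepiece side 0.76 [ 0.4102 -0.1639  0.0035]
eyepiece side 0.64 [ 0.4731 -0.2596  0.0075]
eyepiece top 0.89 [ 0.4124 -0.1692 -0.0035]
eyepiece top 0.83 [ 0.4682 -0.2558  0.0115]
eyepiece top 0.16 [ 0.4346 -0.2672  0.0009]
knob_grip side 0.93 [ 0.354  -0.2646  0.05  ]
knob_grip top 0.27 [ 0.6916 -0.2903 -0.0017]
travel [-0.02  -0.02  -0.366] turn -24.89 yaw 34.66 tilt -1.0 ee [ 0.3552 -0.2691  0.1108] F [0.07 0.17 0.19] M [-0.04   0.019  0.021] gap 0.0682 ff 0.0 t 9.1
[-6.74279723e-01  2.17682475e-01  2.00058561e+00  1.19057536e-04
  9.22467907e-01  2.91527637e-01]
```

View pics/d.png

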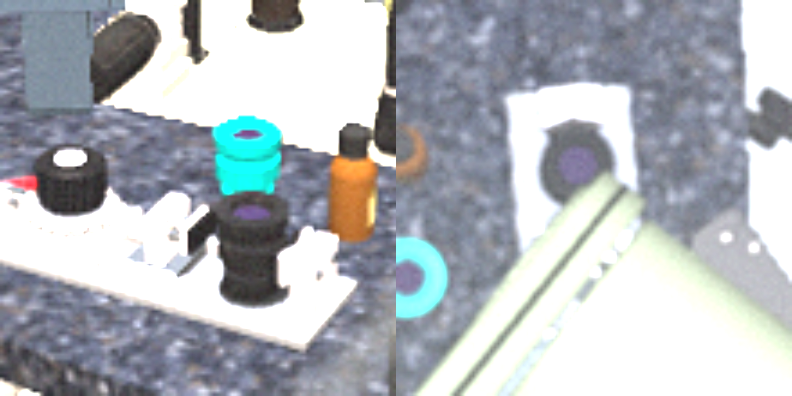

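The eyepiece stands upright and free at crop (250,250) in the side view, with the pad face at (203,230) just short of it. I'll unwind the wrist over the knob next.

Call:
play_rows:
  motion:
    - {"travel": [0,0,0],"turn": -1.7,"hand": 0.2}
    - {"travel": [0,0,0],"turn": -3.4,"hand": 0.2}
    - {"travel": [0,0,0],"turn": -5.1,"hand": 0.2}
    - {"travel": [0,0,0],"turn": -6.8,"hand": 0.2}
    - {"travel": [0,0,0],"turn": -8.5,"hand": 0.2}

```text
time: 9.72
ee_pos: [0.3549, -0.2689, 0.1105]
orientation: [0.731, 0.682, 0.0, -0.0]
force: [0.0, -0.4, -0.9]
finger_gap: 0.0547
finger_force: 0.0
```

Call:
play_rows:
  motion:
    - {"travel": [0,0,0],"turn": -1.7,"hand": 0.2}
    - {"travel": [0,0,0],"turn": -3.4,"hand": 0.2}
    - {"travel": [0,0,0],"turn": -5.1,"hand": 0.2}
    - {"travel": [0,0,0],"turn": -6.8,"hand": 0.2}
    - {"travel": [0,0,0],"turn": -8.5,"hand": 0.2}

```text
time: 10.35
ee_pos: [0.3549, -0.2689, 0.1105]
orientation: [0.366, 0.93, 0.0, -0.0]
force: [-0.3, 0.1, -0.3]
finger_gap: 0.0549
finger_force: 0.0
```

Call:
play_rows:
  motion:
    - {"travel": [0,0,0],"turn": -1.7,"hand": 0.2}
    - {"travel": [0,0,0],"turn": -3.4,"hand": 0.2}
    - {"travel": [0,0,0],"turn": -5.1,"hand": 0.2}
    - {"travel": [0,0,0],"turn": -6.8,"hand": 0.2}
    - {"travel": [0,0,0],"turn": -7.9,"hand": 0.2}

```text
time: 10.98
ee_pos: [0.3549, -0.2689, 0.1106]
orientation: [-0.038, 0.999, 0.0, 0.0]
force: [-0.4, 0.4, -0.4]
finger_gap: 0.0546
finger_force: 0.0
```

```bash
python3 -c "
from h import *
s=capture('side')
go(.3547,-.2689,.041,184); print(state()['qpos'])
"
```

```text
travel [0.008 0.003 2.783] turn 0.072 yaw -175.57 tilt -1.0 ee [ 0.3549 -0.269   0.1106] F [-0.44 -0.08 -0.11] M [ 0.106 -0.146 -0.026] gap 0.0546 ff 0.0 t 11.03
[-6.74309623e-01  2.17889895e-01  2.00118946e+00 -3.07831558e-06
  9.22389935e-01 -2.32245319e+00]
```

Call:
play_rows:
  motion:
    - {"travel": [0,0,0.9],"turn": 0.05,"hand": 0.2}
    - {"travel": [0,0,1.8],"turn": 0.05,"hand": 0.2}
    - {"travel": [0,0,2.5],"turn": 0.05,"hand": 0.2}
    - {"travel": [0,0,2.78],"turn": 0.05,"hand": 0.2}
    - {"travel": [0,0,2.78],"turn": 0.05,"hand": 0.2}

```text
time: 11.65
ee_pos: [0.3543, -0.2689, 0.041]
orientation: [-0.033, 0.999, 0.0, -0.0]
force: [0.8, -0.0, -0.0]
finger_gap: 0.0547
finger_force: 0.0
```

Call:
play_rows:
  grip_force: 25
  motion:
    - {"travel": [0,0,0],"turn": 0,"hand": 0.0}
    - {"travel": [0,0,0],"turn": 0,"hand": -0.1}
    - {"travel": [0,0,0],"turn": 0,"hand": -0.3}
    - {"travel": [0,0,0],"turn": 0,"hand": -0.4}
    - {"travel": [0,0,0],"turn": 0,"hand": -0.4}

```text
time: 12.28
ee_pos: [0.3543, -0.2679, 0.0417]
orientation: [-0.032, 0.999, 0.001, 0.0]
force: [1.4, 4.1, 3.3]
finger_gap: 0.0397
finger_force: 25.0
```

```bash
python3 -c "
from h import *
s=capture('side')
go(.3547,-.2689,.041,184); print(state()['qpos'])
"
```

```text
travel [-0.014 -0.039  0.029] turn -0.054 yaw -176.32 tilt -1.0 ee [ 0.3543 -0.2679  0.0417] F [1.69 5.05 2.2 ] M [ 1.024 -0.404 -0.039] gap 0.0389 ff 25.0 t 12.32
[-0.6746786   0.31381687  2.09111445  0.00250993  0.73702475 -2.31152107]
```

```bash
cat > m.py <<'E'
from h import *
z=[];
for i in range(2):
    s=state(); z.append(s["moment"][2]); capture("side")
s=state(); z.append(s["moment"][2])
M=Ro.from_quat(s["orientation"]).as_matrix()
l="yaw %.2f Mz %s mean %.4f F %s ee %s gap %.4f t %.2f"%(np.degrees(np.arctan2(M[1,0],M[0,0]))%360,np.round(z,4),np.mean(z),np.round(s["force"],1),np.round(s["ee_pos"],4),s["finger_gap"],s["time"])
print(l); open("log","a").write(l+"\n")
E
echo
```

Call:
play_rows:
  motion:
    - {"travel": [0,0.06,0],"turn": 0,"hand": -0.4}
    - {"travel": [0,0.06,0],"turn": 0,"hand": -0.4}

```text
time: 12.58
ee_pos: [0.3543, -0.2678, 0.0417]
orientation: [-0.033, 0.999, -0.001, 0.0]
force: [-0.1, -0.5, 3.9]
finger_gap: 0.0397
finger_force: 25.0
```

```bash
python3 m.py
```

```text
yaw 183.76 Mz [-0.0518 -0.0182 -0.0319] mean -0.0340 F [-0.4  0.6  5.4] ee [ 0.3543 -0.2678  0.0417] gap 0.0391 t 12.68
```

Call:
play_rows:
  motion:
    - {"travel": [0,0,0],"turn": 0.8333,"hand": -0.4}
    - {"travel": [0,0,0],"turn": 0.8333,"hand": -0.4}

```text
time: 12.92
ee_pos: [0.3544, -0.2678, 0.0417]
orientation: [0.011, 1.0, -0.0, 0.0]
force: [-0.5, 1.5, 5.6]
finger_gap: 0.0392
finger_force: 25.0
```

```bash
python3 m.py
```

```text
yaw 178.76 Mz [0.0586 0.0483 0.0426] mean 0.0498 F [0.  1.2 5.8] ee [ 0.3543 -0.2678  0.0417] gap 0.0395 t 13.03
```

Call:
play_rows:
  motion:
    - {"travel": [0,0,0],"turn": 0.8333,"hand": -0.4}
    - {"travel": [0,0,0],"turn": 0.8333,"hand": -0.4}

```text
time: 13.28
ee_pos: [0.3544, -0.2678, 0.0417]
orientation: [0.055, 0.998, -0.0, 0.001]
force: [0.1, 1.9, 6.1]
finger_gap: 0.0395
finger_force: 25.0
```

```bash
python3 m.py
```

```text
yaw 173.74 Mz [-0.0448 -0.0547  0.0206] mean -0.0263 F [0.1 0.8 6.4] ee [ 0.3543 -0.2678  0.0417] gap 0.0394 t 13.38
```

Call:
play_rows:
  motion:
    - {"travel": [0,0,0],"turn": 0.8333,"hand": -0.4}
    - {"travel": [0,0,0],"turn": 0.8333,"hand": -0.4}

```text
time: 13.62
ee_pos: [0.3544, -0.2677, 0.0417]
orientation: [0.098, 0.995, -0.0, 0.001]
force: [-0.8, 1.0, 6.3]
finger_gap: 0.0391
finger_force: 25.0
```

```bash
python3 m.py
```

```text
yaw 168.73 Mz [-0.0512 -0.0638 -0.0529] mean -0.0560 F [-0.2  1.2  5.9] ee [ 0.3544 -0.2677  0.0417] gap 0.0395 t 13.72
```

Call:
play_rows:
  motion:
    - {"travel": [0,0,0],"turn": 0.8333,"hand": -0.4}
    - {"travel": [0,0,0],"turn": 0.8333,"hand": -0.4}

```text
time: 13.98
ee_pos: [0.3544, -0.2677, 0.0417]
orientation: [0.142, 0.99, -0.0, 0.001]
force: [1.3, 1.5, 5.3]
finger_gap: 0.0397
finger_force: 25.0
```

```bash
python3 m.py
```

```text
yaw 163.74 Mz [-0.0445 -0.1221 -0.0227] mean -0.0631 F [0.6 1.1 5.6] ee [ 0.3544 -0.2677  0.0417] gap 0.0396 t 14.07
```

```bash
cat > v.py <<'E'
from h import *
import sys
n=sys.argv[1]; ims=[];z=[]
for i in range(5):
    ims.append(capture("side").astype(np.float32)); z.append(state()["moment"][2])
A=np.mean(ims,0); np.save("avg%s.npy"%n,A); s=state()
M=Ro.from_quat(s["orientation"]).as_matrix()
print("yaw %.2f Mz %.4f t %.2f"%(np.degrees(np.arctan2(M[1,0],M[0,0]))%360,np.mean(z),s["time"]))
E
cat > prof.py <<'E'
from h import *
import sys
ex=np.array([.9975,.0708]);ey=np.array([-.0708,.9975]); S=np.array([.4737,-.2605])+[.0013,.0028]
def prof(A,z,ys,ss=np.arange(-70,40,.5)):
    g=cv2.cvtColor(A.astype(np.float32),cv2.COLOR_BGR2GRAY); out=[]
    for y in ys:
        P=np.array([[*(S+ex*q/1e3+ey*y/1e3),z/1e3] for q in ss]); uv=proj("side",P).astype(np.float32)
        out.append(cv2.remap(g,uv[:,:1],uv[:,1:],cv2.INTER_CUBIC)[:,0])
    return np.array(out)
if __name__=="__main__":
    rows=[]
    for n in sys.argv[1:]:
        A=cv2.imread("pics/side0.png").astype(np.float32) if n=="0" else np.load("avg%s.npy"%n)
        rows.append(prof(A,48,np.arange(14,-25,-.5)))
    v=np.vstack(rows); cv2.imwrite("pics/prof_%s.png"%"_".join(sys.argv[1:]),cv2.resize(np.clip(v*1.3,0,255).astype(np.uint8),None,fx=3,fy=2.4))
E
python3 v.py 1
```

```text
yaw 163.74 Mz -0.0589 t 14.32
```

Call:
play_rows:
  motion:
    - {"travel": [0,0,0],"turn": 0.8333,"hand": -0.4}
    - {"travel": [0,0,0],"turn": 1.6667,"hand": -0.4}
    - {"travel": [0,0,0],"turn": 2.5,"hand": -0.4}
    - {"travel": [0,0,0],"turn": 3.3333,"hand": -0.4}
    - {"travel": [0,0,0],"turn": 3.3333,"hand": -0.4}

```text
time: 14.95
ee_pos: [0.3545, -0.2675, 0.0417]
orientation: [0.312, 0.95, 0.0, 0.001]
force: [0.3, 2.6, 5.5]
finger_gap: 0.0394
finger_force: 25.0
```

```bash
python3 v.py 2; python3 prof.py 0 1 2
```

```text
yaw 143.73 Mz -0.0412 t 15.20
```

View pics/prof_0_1_2.png

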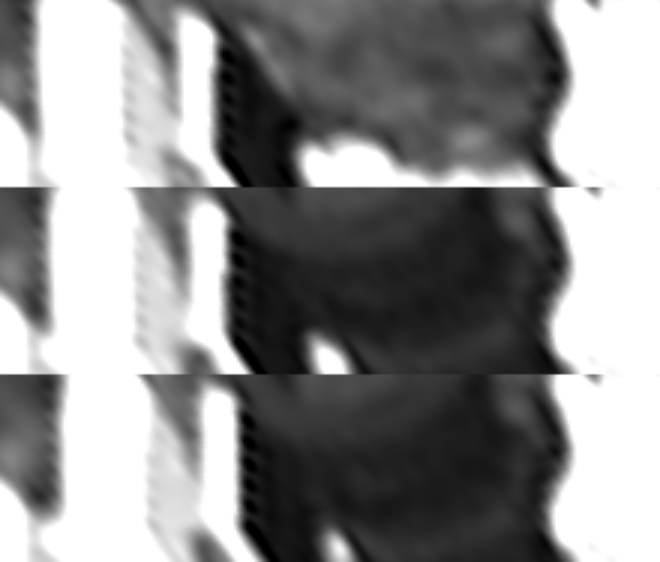

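The rectified side strips (states 0, 1, 2) show the carriage edge at px 37→49→62 and the white pad plate at 217→230→242, so each click moves both 2 mm. The V jaw stays fixed at px 550. The nip will show as the plate stopping while the carriage goes on.

```bash
cat > e.py <<'E'
from prof import *
ss=np.arange(-70,40,.5)
def cross(p,lo,hi,rise,th):
    for i in range(len(ss)-1):
        if lo<=ss[i]<=hi and ((p[i]<th<=p[i+1]) if rise else (p[i]>=th>p[i+1])): return ss[i]+.5*(p[i]-th)/(p[i]-p[i+1])
    return np.nan
for n in sys.argv[1:]:
    A=cv2.imread("pics/side0.png").astype(np.float32) if n=="0" else np.load("avg%s.npy"%n)
    p=prof(A,48,np.arange(-3,8,.5)).mean(0); q=prof(A,48,np.arange(2,8,.5)).mean(0)
    c=cross(p,-69,-40,1,130); f=cross(p,c+22,c+40,0,130)
    e=prof(A,62,np.arange(-3,6,.5)).mean(0)
    j=cross(p,10,30,1,130)
    # shift of eyepiece top patch relative to ref 1
    R=np.load("avg1.npy"); reg=(slice(198,226),slice(296,324))
    g=lambda I:cv2.cvtColor(I.astype(np.float32),cv2.COLOR_BGR2GRAY)[198:236,300:319]
    W=np.eye(2,3,dtype=np.float32); 
    try: _,W=cv2.findTransformECC(g(R),g(A),W,0,(3,200,1e-6)); sh=W[:,2]
    except Exception: sh=[np.nan]*2
    print(n,"carriage %.2f plate %.2f diff %.2f jaw %.2f eye shift px"%(c,f,f-c,j),np.round(sh,2))
E
python3 e.py 0 1 2
```

```text
0 carriage -64.27 plate -34.53 diff 29.74 jaw 24.19 eye shift px [nan nan]
1 carriage -62.28 plate -32.58 diff 29.70 jaw 24.19 eye shift px [ 0. -0.]
2 carriage -60.30 plate -30.80 diff 29.50 jaw 24.19 eye shift px [ 0. -0.]
```

Call:
play_rows:
  motion:
    - {"travel": [0,0,0],"turn": 0.8333,"hand": -0.4}
    - {"travel": [0,0,0],"turn": 1.6667,"hand": -0.4}
    - {"travel": [0,0,0],"turn": 2.5,"hand": -0.4}
    - {"travel": [0,0,0],"turn": 3.3333,"hand": -0.4}
    - {"travel": [0,0,0],"turn": 3.3333,"hand": -0.4}

```text
time: 15.82
ee_pos: [0.3546, -0.2674, 0.0417]
orientation: [0.472, 0.882, 0.0, 0.001]
force: [1.0, 3.3, 6.5]
finger_gap: 0.0397
finger_force: 25.0
```

```bash
python3 v.py 3; python3 e.py 3
```

```text
yaw 123.72 Mz -0.0329 t 16.07
3 carriage -58.24 plate -28.95 diff 29.29 jaw 24.20 eye shift px [0.   0.03]
```

Call:
play_rows:
  motion:
    - {"travel": [0,0,0],"turn": 0.8333,"hand": -0.4}
    - {"travel": [0,0,0],"turn": 1.6667,"hand": -0.4}
    - {"travel": [0,0,0],"turn": 2.5,"hand": -0.4}
    - {"travel": [0,0,0],"turn": 3.3333,"hand": -0.4}
    - {"travel": [0,0,0],"turn": 3.3333,"hand": -0.4}

```text
time: 16.7
ee_pos: [0.3547, -0.2674, 0.0417]
orientation: [0.618, 0.786, 0.001, 0.001]
force: [2.2, 3.0, 5.9]
finger_gap: 0.0392
finger_force: 25.0
```

```bash
python3 v.py 4; python3 e.py 4
```

```text
yaw 103.71 Mz -0.0463 t 16.95
4 carriage -55.89 plate -27.67 diff 28.22 jaw 24.19 eye shift px [-0.    0.01]
```

```bash
python3 prof.py 2 3 4
```

```text
(no output)
```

View pics/prof_2_3_4.png

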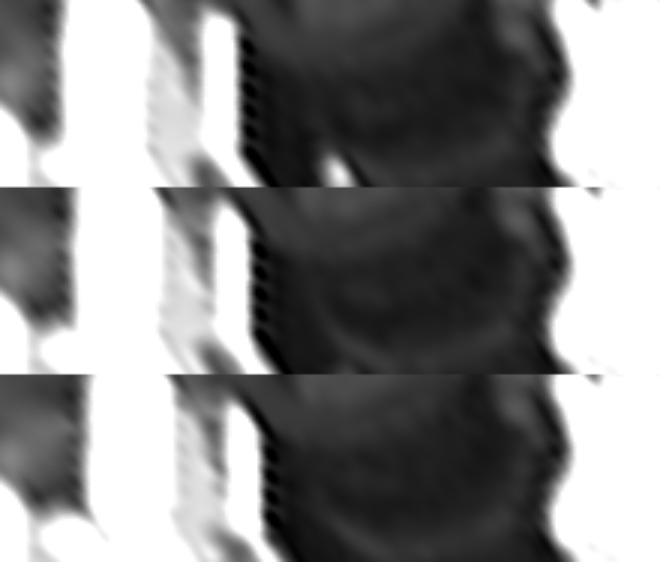

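Strips 2–4: the carriage right edge to plate left edge gap stays at 52–53 px, so the pad isn't nipped yet. The plate front is at 242→251→262, and the eyepiece has not moved visibly. I need a more robust edge measure.

```bash
cat > e.py <<'E'
from prof import *
ss=np.arange(-70,40,.25); Y=np.arange(0,9,.5)
def load(n): return cv2.imread("pics/side0.png").astype(np.float32) if n=="0" else np.load("avg%s.npy"%n)
def shift(a,b,guess):
    # 1-D shift of rectified patch a (template) within strip b
    r=cv2.matchTemplate(np.clip(b,0,255).astype(np.float32),a.astype(np.float32),cv2.TM_SQDIFF)[0]
    i=int(np.argmin(r)); i=min(max(i,1),len(r)-2); d=.5*(r[i-1]-r[i+1])/(r[i-1]-2*r[i]+r[i+1]); return (i+d)*.25
r2=np.clip(prof(load("2"),48,Y,ss),0,255); e1=np.clip(prof(load("1"),55,np.arange(-22,10,.5),ss),0,255)
ix=lambda s:int((s+70)/.25)
for n in sys.argv[1:]:
    b=prof(load(n),48,Y,ss)
    c=shift(r2[:,ix(-63):ix(-57)],b[:,:ix(-48)],0)-70+63
    f=shift(r2[:,ix(-34.5):ix(-27)],b[:,ix(-42):ix(-15)],0)-42+34.5
    e=prof(load(n),55,np.arange(-22,10,.5),ss)
    es=shift(e1[:,ix(-12):ix(22)],e[:,ix(-18):ix(32)],0)-18+12
    print(n,"carriage %.2f plate %.2f diff %.2f eye %.2f"%(c,f,f-c,es))
E
python3 e.py 0 1 2 3 4
```

```text
0 carriage -4.00 plate -3.62 diff 0.38 eye 4.44
1 carriage -2.03 plate -1.76 diff 0.27 eye -0.00
2 carriage 0.00 plate 0.00 diff 0.00 eye -0.04
3 carriage 2.14 plate 1.75 diff -0.39 eye -0.02
4 carriage 4.47 plate 2.75 diff -1.72 eye -0.04
```

Call:
play_rows:
  motion:
    - {"travel": [0,0,0],"turn": 0.8333,"hand": -0.4}
    - {"travel": [0,0,0],"turn": 1.6667,"hand": -0.4}
    - {"travel": [0,0,0],"turn": 2.5,"hand": -0.4}
    - {"travel": [0,0,0],"turn": 3.3333,"hand": -0.4}
    - {"travel": [0,0,0],"turn": 3.3333,"hand": -0.4}

```text
time: 17.58
ee_pos: [0.3549, -0.2674, 0.0417]
orientation: [0.745, 0.667, 0.001, 0.001]
force: [1.9, 2.9, 5.6]
finger_gap: 0.0392
finger_force: 25.0
```

```bash
python3 v.py 5; python3 e.py 5
```

```text
yaw 83.70 Mz -0.0440 t 17.82
5 carriage 6.49 plate -4.37 diff -10.86 eye -0.03
```

```bash
python3 - <<'E'
import sys; sys.argv=["x"]
from prof import *
ss=np.arange(-66,-14,1.)
print("s ",*["%4d"%x for x in ss])
for y in(8,4,0,-4):
  for n in "2345":
    print(n,y,*["%4d"%x for x in prof(np.load("avg%s.npy"%n),48,[y-.5,y,y+.5],ss).mean(0)])
E
```

```text
s   -66  -65  -64  -63  -62  -61  -60  -59  -58  -57  -56  -55  -54  -53  -52  -51  -50  -49  -48  -47  -46  -45  -44  -43  -42  -41  -40  -39  -38  -37  -36  -35  -34  -33  -32  -31  -30  -29  -28  -27  -26  -25  -24  -23  -22  -21  -20  -19  -18  -17  -16  -15
2 8   60   56   51   43   43   74  128  197  242  265  268  259  255  254  255  255  255  256  255  242  220  175  132  100   85   83   80   82  101  135  188  233  249  244  210  132   62   32   34   44   47   47   46   44   43   43   46   49   51   50   48   48
3 8   62   60   57   53   48   40   34   63  116  183  238  260  265  258  255  255  255  255  256  256  257  245  221  173  128  106   93   93   91   87   95  126  168  214  237  197  106   25   16   40   46   45   44   44   44   42   43   46   49   48   46   46
4 8   61   60   59   56   53   49   44   40   41   66  118  177  235  255  257  256  255  254  254  255  255  258  269  262  214  152  107   98   91   91   93   87   85  105  138  134   85   28   20   40   45   45   45   44   43   43   44   48   50   49   47   48
5 8   62   59   57   56   56   53   50   46  
[... 2690 characters left out ...]
  254  257  254  237  214  185  168  167  177  182  160  123  107  132  190  235  256  279  272  177   55   -6    4   17   14   16   19   22   24   25   26   25   24   25
4 -4   87   80   75   71   69   64   59   55   53   82  138  201  249  262  264  258  254  254  254  254  255  256  256  241  215  181  164  166  170  173  154  113   91  126  196  244  256  265  247  152   53   10   10   18   20   22   24   24   24   25   26   26
5 -4   87   80   74   71   69   67   67   66   62   57   51   68  122  180  234  257  261  257  255  254  254  254  256  257  260  251  220  178  157  166  176  182  171  130   96  126  197  250  274  274  228  123   36   14   14   22   25   24   24   24   25   27
```

```bash
cat > e.py <<'E'
from prof import *
ss=np.arange(-66,-10,.25)
E1=None
def cr(p,lo,rise,th):
    for i in range(len(ss)-1):
        if ss[i]>=lo and ((p[i]<th<=p[i+1]) if rise else (p[i]>=th>p[i+1])): return ss[i]+.25*(p[i]-th)/(p[i]-p[i+1])
    return np.nan
Y2=np.arange(-22,10,.5); S2=np.arange(-20,34,.25)
e1=np.clip(prof(np.load("avg1.npy"),58,Y2,S2),0,255).astype(np.float32)
for n in sys.argv[1:]:
    A=np.load("avg%s.npy"%n); o=[]
    for y in(-3,-5,-7,-9,-11):
        p=prof(A,48,[y-.5,y,y+.5],ss).mean(0); c=cr(p,-65,1,140); f0=cr(p,c+5,0,240); g=cr(p,c+19.5,1,165); h=cr(p,g+1,0,130); o.append([c,f0,g,h])
    o=np.array(o)
    e=np.clip(prof(A,58,Y2,S2),0,255).astype(np.float32)
    r=cv2.matchTemplate(e,np.ascontiguousarray(e1[:,24:-24]),cv2.TM_SQDIFF)[0]; i=int(np.clip(np.argmin(r),1,len(r)-2)); d=.5*(r[i-1]-r[i+1])/(r[i-1]-2*r[i]+r[i+1])
    print(n,"c",o[:,0].round(2),"g",o[:,2].round(2),"h",o[:,3].round(2),"med g-c %.2f eye %.2f"%(np.nanmedian(o[:,2]-o[:,0]),(i+d-24)*.25))
E
python3 e.py 1 2 3 4 5
```

```text
1 c [-62.   -61.92 -61.81 -61.75 -61.78] g [-38.13 -38.3  -38.4  -38.47 -39.49] h [-32.57 -33.13 -33.11 -33.   -32.93] med g-c 23.42 eye -0.01
2 c [-60.05 -60.07 -59.93 -59.89 -59.82] g [-36.39 -36.48 -36.61 -37.26    nan] h [-30.76 -30.62 -30.65 -30.57    nan] med g-c 23.46 eye -0.03
3 c [-58.02 -57.92 -57.81 -57.72 -57.75] g [-34.38 -34.41 -34.39 -34.75 -34.5 ] h [-28.74 -28.63 -28.82 -28.74 -28.75] med g-c 23.42 eye -0.02
4 c [-55.93 -56.03 -55.99 -55.88 -55.78] g [-32.53 -32.29 -32.17 -32.49 -32.56] h [-26.84 -26.89 -26.81 -26.8  -26.78] med g-c 23.40 eye -0.05
5 c [-53.61 -53.79 -53.77 -53.94 -54.02] g [-30.49 -30.32 -30.61 -30.78 -31.15] h [-25.01 -25.09 -24.95 -25.04 -24.9 ] med g-c 23.16 eye -0.02
```

Call:
play_rows:
  motion:
    - {"travel": [0,0,0],"turn": 0.8333,"hand": -0.4}
    - {"travel": [0,0,0],"turn": 1.6667,"hand": -0.4}
    - {"travel": [0,0,0],"turn": 2.5,"hand": -0.4}
    - {"travel": [0,0,0],"turn": 3.3333,"hand": -0.4}
    - {"travel": [0,0,0],"turn": 3.3333,"hand": -0.4}

```text
time: 18.45
ee_pos: [0.3551, -0.2674, 0.0417]
orientation: [0.849, 0.528, 0.001, 0.001]
force: [3.7, 3.1, 6.7]
finger_gap: 0.0394
finger_force: 25.0
```

```bash
python3 v.py 6; python3 e.py 6
```

```text
yaw 63.75 Mz -0.0393 t 18.70
6 c [-51.71 -51.76 -51.71 -51.81 -51.84] g [-28.19 -28.07 -28.32 -28.39 -28.47] h [-23.13 -22.61 -22.91 -23.03 -22.93] med g-c 23.43 eye 0.80
```

Call:
play_rows:
  motion:
    - {"travel": [0,0,0],"turn": 0.8333,"hand": -0.4}
    - {"travel": [0,0,0],"turn": 1.6667,"hand": -0.4}
    - {"travel": [0,0,0],"turn": 2.5,"hand": -0.4}
    - {"travel": [0,0,0],"turn": 3.3333,"hand": -0.4}
    - {"travel": [0,0,0],"turn": 3.3333,"hand": -0.4}

```text
time: 19.32
ee_pos: [0.3552, -0.2676, 0.0417]
orientation: [0.928, 0.373, 0.001, 0.001]
force: [4.5, 3.7, 4.8]
finger_gap: 0.0393
finger_force: 25.0
```

```bash
python3 v.py 7; python3 e.py 7
```

```text
yaw 43.81 Mz -0.0414 t 19.57
7 c [-49.66 -49.72 -49.88 -49.74 -49.73] g [-27.38 -27.32 -27.23 -27.38 -27.91] h [-22.22 -21.71 -22.03 -22.3  -22.22] med g-c 22.36 eye 1.11
```

Call:
play_rows:
  motion:
    - {"travel": [0,0,0],"turn": 0.8333,"hand": -0.4}
    - {"travel": [0,0,0],"turn": 1.6667,"hand": -0.4}
    - {"travel": [0,0,0],"turn": 2.5,"hand": -0.4}
    - {"travel": [0,0,0],"turn": 3.3333,"hand": -0.4}
    - {"travel": [0,0,0],"turn": 3.3333,"hand": -0.4}

```text
time: 20.2
ee_pos: [0.3553, -0.2677, 0.0417]
orientation: [0.978, 0.206, 0.001, 0.001]
force: [4.1, 3.3, 4.7]
finger_gap: 0.0394
finger_force: 25.0
```

```bash
python3 v.py 8; python3 e.py 8
```

```text
yaw 23.83 Mz -0.0225 t 20.45
8 c [-47.64 -47.65 -47.83 -47.78 -47.88] g [-27.53 -28.      nan    nan    nan] h [-22.21 -21.7     nan    nan    nan] med g-c 19.88 eye 1.12
```

The plate and eyepiece have stopped while the carriage moved on, which confirms the nip was in click 7. One more click, then release.

Call:
play_rows:
  motion:
    - {"travel": [0,0,0],"turn": 0.8333,"hand": -0.4}
    - {"travel": [0,0,0],"turn": 1.6667,"hand": -0.4}
    - {"travel": [0,0,0],"turn": 2.5,"hand": -0.4}
    - {"travel": [0,0,0],"turn": 3.3333,"hand": -0.4}
    - {"travel": [0,0,0],"turn": 3.3333,"hand": -0.4}

```text
time: 21.08
ee_pos: [0.3554, -0.2679, 0.0417]
orientation: [0.999, 0.034, 0.001, 0.001]
force: [5.6, 3.8, 5.1]
finger_gap: 0.0395
finger_force: 25.0
```

```bash
python3 v.py 9; python3 e.py 9
```

```text
yaw 3.89 Mz -0.0397 t 21.32
9 c [-45.74 -45.81 -45.7  -45.7  -45.62] g [nan nan nan nan nan] h [nan nan nan nan nan] med g-c nan eye 1.10e.py:17: RuntimeWarning: All-NaN slice encountered
  print(n,"c",o[:,0].round(2),"g",o[:,2].round(2),"h",o[:,3].round(2),"med g-c %.2f eye %.2f"%(np.nanmedian(o[:,2]-o[:,0]),(i+d-24)*.25))
```

Call:
play_rows:
  motion:
    - {"travel": [0,0,0],"turn": 0,"hand": -0.05}
    - {"travel": [0,0,0],"turn": 0,"hand": 0.1}
    - {"travel": [0,0,0],"turn": 0,"hand": 0.2}
    - {"travel": [0,0,0],"turn": 0,"hand": 0.2}
    - {"travel": [0,0,0],"turn": 0,"hand": 0.2}

```text
time: 21.95
ee_pos: [0.3539, -0.2674, 0.0411]
orientation: [0.999, 0.033, -0.0, -0.0]
force: [-0.2, -0.1, -0.7]
finger_gap: 0.0547
finger_force: 0.0
```

Call:
play_rows:
  motion:
    - {"travel": [0,0,-0.6],"turn": 0,"hand": 0.2}
    - {"travel": [0,0,-1.6],"turn": 0,"hand": 0.2}
    - {"travel": [0,0,-3],"turn": 0,"hand": 0.2}
    - {"travel": [0,0,-4.5],"turn": 0,"hand": 0.2}
    - {"travel": [0,0,-4.5],"turn": 0,"hand": 0.2}

```text
time: 22.58
ee_pos: [0.3555, -0.2687, 0.1563]
orientation: [0.999, 0.033, 0.003, 0.002]
force: [-0.8, 0.3, -0.6]
finger_gap: 0.0547
finger_force: 0.0
```

```bash
python3 v.py 10; python3 e.py 10; python3 -c "
from h import *
s=capture('side');t=capture('top')
a=cv2.resize(s[150:260,240:350],None,fx=3.6,fy=3.6); b=cv2.resize(t[120:340,220:440],(396,396))
cv2.imwrite('pics/end.png',cv2.convertScaleAbs(np.hstack([a,b]),alpha=1.6,beta=20))
go(.35,-.27,.15)"
```

```text
yaw 3.77 Mz -0.0089 t 22.82
10 c [-45.78 -45.84 -45.73 -45.73 -45.66] g [nan nan nan nan nan] h [nan nan nan nan nan] med g-c nan eye 1.10
travel [-0.146  0.11   0.107] turn -0.039 yaw 3.76 tilt -1.0 ee [ 0.3535 -0.267   0.1527] F [ 0.37  0.21 -0.33] M [ 0.031 -0.025 -0.018] gap 0.0546 ff 0.0 t 22.93e.py:17: RuntimeWarning: All-NaN slice encountered
  print(n,"c",o[:,0].round(2),"g",o[:,2].round(2),"h",o[:,3].round(2),"med g-c %.2f eye %.2f"%(np.nanmedian(o[:,2]-o[:,0]),(i+d-24)*.25))
```

View pics/end.png

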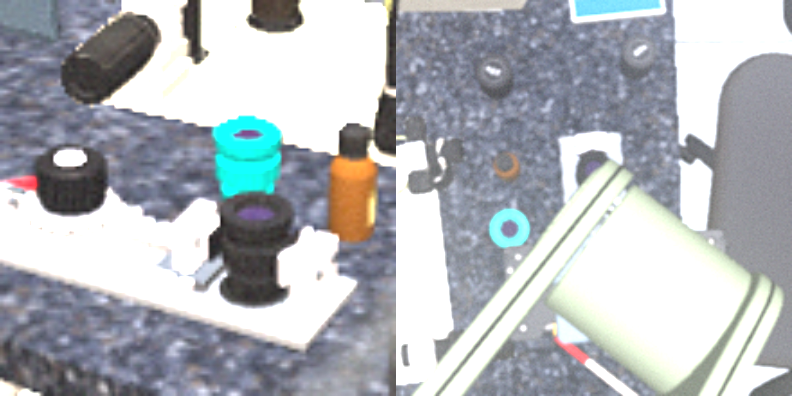

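The final view shows the eyepiece upright and clamped between the pad and V jaw at crop (256,250). The gripper is clear, the bystanders are in place, and the carriage held its detent after release.

```bash
python3 -c "
from bench import *
print(close_job())"
```

```text
the job is handed in; nothing more can be done
None
```

The eyepiece stands upright on the holder's plate, the pad nipped it in click 7, and I gave two more clicks (9 in all) before letting go of the knob; the job is handed in, its verdict was not shown, and I found the nip from side-camera pictures because the knob torque was too noisy to feel it.

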